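# Peel a clinging kit tray off its nest and hold it to the ioniser

### The job

The empty kit trays in the stack stick fast in one another: peel off the top one by a corner, lifting one cut corner (not a whole side) a good 2 cm while the opposite corner still sits in the tray below, and leave that next tray nested in the stack. Then, to take static and dust off it, hold the tray level and still in front of the ionising blower, its middle straight in front of the round grille, at the grille's height and about 15 cm out from it. Finish while still holding it there in the gripper, clear of everything, and leave the other things on the bench where they are.

Things in the scene. Friction and masses are not known exactly. Their poses are not given: they have to be found in the camera images.
- tray: the top tray of the stack: light-grey plastic, open upward, 190 (x) x 150 (y) x 36 mm, 90 g, its four corners cut at 45 degrees (36 mm off each side, cut 51 mm long). A turned-down lip 10 mm wide and 15 mm deep, with upright faces, runs all round the top; below it walls slope inward; the inside floor is bare near the corners. Origin: centre of the underside; z up
- tray_corner0 (a point): on top of the tray's lip, mid-width, in the middle of the cut corner at -x -y of the tray: 73.5 mm (x) and 53.5 mm (y) from the tray's centre, 36 mm above its underside. The lip there runs at 45 degrees to the tray's x and y
- tray_corner1 (a point): the same point on the cut corner at -x +y
- tray_corner2 (a point): the same point on the cut corner at +x +y (diagonal to tray_corner0)
- tray_corner3 (a point): the same point on the cut corner at +x -y (diagonal to tray_corner1)
- tray_below: the next tray, the same in shape. The top tray sits 18 mm higher in it, on 3 mm lugs under its four cut corners. Four small sprung snap bumps inside this tray's long sides, 45 mm either way from the middle, grip the top tray by friction over its first 6 mm of lift: up to about 5 N each, so 10 N at a corner, 20 N straight up. It sits twice as tight in the stack as the top tray in it
- magazine: the fixed holder with the lower trays of the stack; base plate 226 x 186 mm, four retaining strips at mid-side, 74 mm high. Origin: on the bench under the stack's centre; x and y parallel to those of the trays. tray_below sits with its origin 60 mm above this origin, the top tray 78 mm above it
- blower: benchtop ionising blower, fixed: grey box 100 (x) x 190 (y) x 200 mm on a bracket, top 270 mm (handle 297 mm) above the bench. Origin: on the bench under its middle; its front with the grille looks along its own -x; z up
- grille (a point): centre of the blower's round grille (160 mm across), on its front face, 170 mm above the bench; axes as the blower's, so the air leaves along -x of this frame
- dome_a: a loose polished brass dome (lamp canopy), 90 mm across and 16 mm high, flat side down: not part of the job
- dome_b: a second such brass dome, beside the tray stack: not part of the job
- lamp_cup: a loose dark steel lamp cup, open upward, 54 mm across and 55 mm high: not part of the job
- tape_roll: a loose brown roll of tape lying flat, 100 mm across and 24 mm high: not part of the job
- screwdriver: a loose screwdriver lying on the bench: not part of the job
- coupling: a loose stepped brass coupling standing upright, 32 mm across, 45 mm high: not part of the job
There are look-alikes about, which are no part of the job. Leave any black look-alike of the tray alone.

How it is judged:
By the outcome, as a careful person would: the job done as asked, in the order asked, and still so for the second after the job is handed in, while the arm keeps its last pose, push and grip.
It also fails if it takes over 38 s, if anything falls off the work surface, if the arm or the gripper's body presses on something with over 40 N, if the wrist force passes 120 N, or if a joint passes its speed limit or range.

### The arm

A 6-joint arm with a two-finger parallel gripper is mounted at the origin on the work surface. World frame = base frame: x ahead of the robot, y to its left, z up, the work surface at z = 0. Lengths are in m, angles in rad, forces in N, time in s.
With the tool pointing down it reaches from about 0.275 to 0.725 m from the base axis. Payload 15.9 kg.
Tool frame: the origin (TCP) lies on the mounting face of the last link; the fingertips stand 173 mm ahead of it and the grasp point (between the pads) lies 155 mm ahead of it; y points along the fingers, x is the direction in which the jaws open and shut, and the axes are right-handed (so a half turn about y gives the same grasp; the last joint's range is limited). The gripper opens to 85 mm and grips with 20 to 120 N. Pads are 22 mm wide; open, the fingers measure 114 mm over their backs; the gripper's body (76 mm by 85 mm) begins 54 mm behind the grasp point. The pads swing forward as they close: fully open they stand 13 mm farther back than shut.
Start: joints at [1.346, 0.213, -0.034, 1.323, 0, 1.571], TCP at [0.111, 0.487, 0.405] pointing down, gripper open.
Joint ranges: [-2.98, 2.98], [-0.74, 1.72], [-1.14, 1.35], [-2.1, 2.04], [-1.57, 1.44], [-3.14, 3.14]. Speed limits (rad/s): [1.89, 1.89, 2.39, 2.57, 3.14, 3.14].

### API

Orientations are given as a unit quaternion [w, x, y, z].
In Python, from workcell import get_state, vision, job_done gives the robot as it stands.
- The arm moves only by the tool send_rows, never from a script. Its argument "commands" is a list of rows, each an object of numbers: "tx", "ty", "tz": the shift along the tool's x, y, z in units of 0.3 m (1.0 is 0.3 m); "wx", "wy", "wz": the turn, a rotation vector about the tool's x, y, z in units of 45 degrees (1.0 is 45 degrees); "fingers": the gripper's target within -1 to 1 (shut at 1, half-way at 0, fully open at -1). In form: [{"tx": .., "ty": .., "tz": .., "wx": .., "wy": .., "wz": .., "fingers": ..}, ...]. A call has 1 to 12 rows; each row is the pose to reach, as a shift and turn from the pose measured when the call began, along the tool's axes at that moment; what a row does not reach only later rows make up. A row lasts 1/12 s, in which the tool goes at most 41.7 mm and 7.16 degrees, less where a joint would pass 70% of its speed; a pose out of reach is approached as far as the arm can. A call with a number of a shift or a turn outside -1 to 1 is refused whole. A call with a gripper value outside its range is refused whole. The fingers move at their own pace and stop on an object; the grip force is fixed at half the most. Time passes only in rows, so rows that repeat a pose let the fingers close. It gives the time, the measured TCP pose, the force and the opening at its end, in the units of the state.
- get_state(): the state, without advancing time (a new reading comes with each control period).
- vision.capture(name): name is "side" or "top"; returns a dict with "image" (420x560x3 uint8, red, green, blue), "mtx" (3x3 intrinsics, pixels), "dist" ([k1, k2, p1, p2, k3] as OpenCV has them; the pictures are not rectified), "R" (3x3) and "t" (3): a world point X has camera coordinates R X + t. Camera axes: x right, y down, z forward; pixel columns grow to the right and rows downward; lengths in m; the calibration is good to about 2 mm. A picture is of the moment at which its call begins. There is no depth.
- job_done(): hands the job in, once; it reports no verdict.
The state is a dict: "time": time; "joint_pos": joint angles; "qvel": joint speeds; "tau": joint torques, N m; "tcp_pos": TCP position; "eef_rot": TCP orientation; "contact_force": force on the tool from outside, world axes, zero at the start; "ft_torque": the same for the moment, N m; "grip_width": finger opening in m.
Only numpy, scipy, OpenCV 4.12 (cv2) and the standard library are available. Lean on these libraries where they do the work, as an engineer would, in place of code of your own. Each camera call takes 0.05 s, during which the arm holds its last target. There are 200 camera calls.

## Working session

There is one attempt and no reset: what is moved stays moved. The work goes in short steps, Python scripts to look and compute and a tool call to move; the robot and the scene stay as the last step left them, time stands still between calls to the robot, and variables do not carry over. Pictures are saved under pics/ and viewed, about 8 in all and at most 12, crops included, and the job is handed in when it is done.

Besides the shell and the picture viewer there is one more tool, called after "Call:" by a JSON object that holds its "fn" and its "kwargs". send_rows: Moves the arm, as the interface text tells. Shifts and turns lie within -1 to 1; 1 stands for 0.3 m of shift or 45 degrees of turn. Its arguments: {"type":"object","properties":{"commands":{"type":"array"}},"required":["commands"]}

```bash
ls; mkdir -p pics; python3 - <<'E'
from workcell import get_state, vision
import cv2,pickle
s=get_state();print(s)
for n in("side","top"):
    c=vision.capture(n);cv2.imwrite(f"pics/{n}0.png",cv2.resize(c["image"][:,:,::-1],(800,600)))
    pickle.dump(c,open(f"{n}0.pkl","wb"));print(n,c["mtx"],c["dist"],c["R"],c["t"])
E
```

```text
pics
{'time': 0.0, 'joint_pos': array([ 1.34601600e+00,  2.13351294e-01, -3.50469411e-02,  1.32348728e+00,
       -2.75615740e-06,  1.57076995e+00]), 'qvel': array([ 0.00058452, -0.00066989, -0.00090381,  0.00062602,  0.00042679,
       -0.00072318]), 'tau': array([-1.27769912e-03, -6.86160421e+01,  4.87113655e+01,  1.74857100e-02,
        8.79844583e-05, -3.95979987e-05]), 'tcp_pos': array([0.11141509, 0.48728412, 0.40422331]), 'eef_rot': array([-0.55267559,  0.55315719,  0.4404753 , -0.44107633]), 'contact_force': array([-0.02916529, -0.53121565,  0.05741193]), 'ft_torque': array([-0.03460327, -0.00474075, -0.00615304]), 'grip_width': 0.086004335021066}
side [[439.09529396   0.         279.11076059]
 [  0.         439.09529396 212.7087597 ]
 [  0.           0.           1.        ]] [-0.00203044  0.          0.          0.          0.        ] [[ 0.98857914 -0.15002404 -0.01428542]
 [-0.10936651 -0.64897492 -0.75290804]
 [ 0.10368343  0.74587153 -0.65797067]] [-0.48553399  0.16107189  1.35456457]
top [[453.95505285   0.         276.11721403]
 [  0.         453.95505285 207.12017563]
 [  0.           0.           1.        ]] [-0.02198184  0.          0.          0.          0.        ] [[ 0.02182207 -0.99972104  0.00903537]
 [-0.99349586 -0.02269467 -0.11158377]
 [ 0.1117577  -0.00654161 -0.99371395]] [0.00604544 0.50930718 1.60514222]
```

View pics/side0.png

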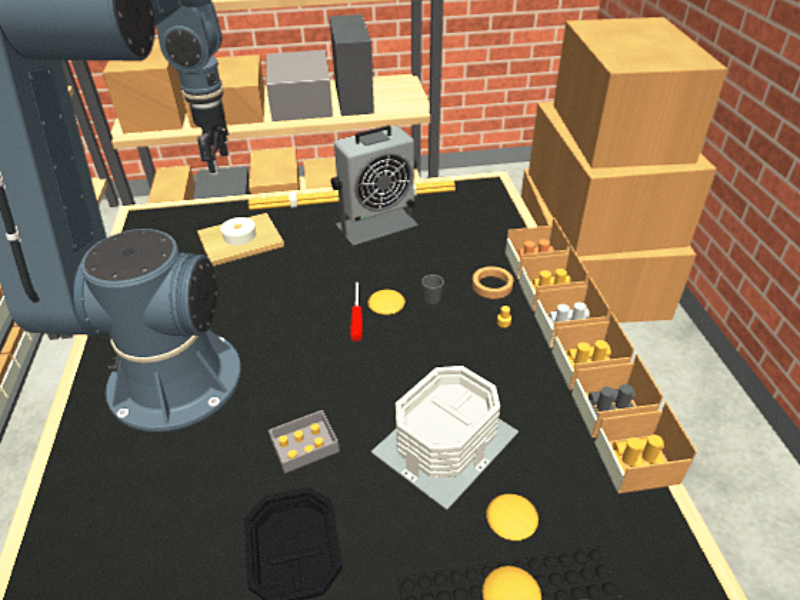

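View pics/top0.png

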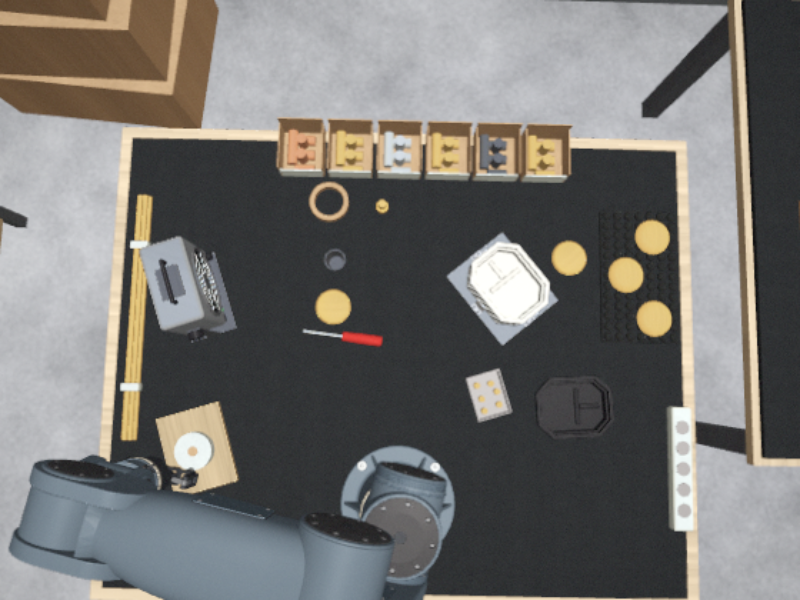

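Top view (800 px): the stack is at about (510,285), turned about 40°. The blower is at (185,285) facing right, the black look-alike at (575,407), and the brass domes at (570,258) and (333,307). The side view agrees. Next are enlarged crops of the stack and the blower.

```bash
python3 - <<'E'
import cv2,pickle,numpy as np
# crops in native px: (cam,x0,y0), 75x55 -> scale
def cr(n,x0,y0,w,h,W,H):
    im=pickle.load(open(f"{n}0.pkl","rb"))["image"][:,:,::-1]
    return cv2.resize(im[y0:y0+h,x0:x0+w],(W,H),interpolation=cv2.INTER_CUBIC)
a=cr("top",305,155,100,75,400,300);b=cr("side",255,245,120,90,400,300)
c=cr("top",90,155,100,75,400,300);d=cr("side",220,80,100,75,400,300)
cv2.imwrite("pics/crops.png",np.vstack([np.hstack([a,b]),np.hstack([c,d])]))
E
```

```text
(no output)
```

View pics/crops.png

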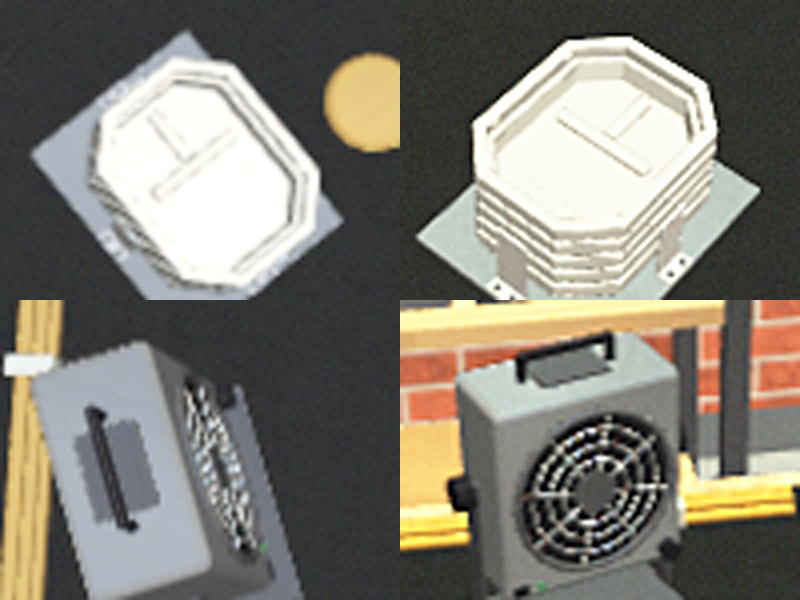

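```bash
cat > h.py <<'E'
import cv2,pickle,numpy as np
from scipy.optimize import least_squares
C={n:pickle.load(open(f"{n}0.pkl","rb")) for n in("top","side")}
def proj(X,n):
    c=C[n];return cv2.projectPoints(np.atleast_2d(X).astype(float),cv2.Rodrigues(c["R"])[0],c["t"],c["mtx"],c["dist"])[0][:,0]
def rz(a):return np.array([[np.cos(a),-np.sin(a),0],[np.sin(a),np.cos(a),0],[0,0,1]])
octa=np.array([[95,39],[59,75],[-59,75],[-95,39],[-95,-39],[-59,-75],[59,-75],[95,-39]])/1e3
E
python3 - <<'E'
from h import *
top=np.array([(176,58),(228,66),(320,165),(316,212),(245,288),(188,283),(95,185),(100,130)])/4+[305,155]
side=(np.array([(545,42),(628,37),(712,98),(717,130),(640,222),(555,235),(475,160),(475,125)])-[400,0])/(10/3)+[255,245]
def res(p,free=True,out=False):
    V=np.c_[octa,np.full(8,p[3])]@rz(p[2]).T+[p[0],p[1],0]
    r=[]
    for n,m in(("top",top),("side",side)):
        q=proj(V,n);d=np.linalg.norm(q[None]-m[:,None],axis=2);j=d.argmin(1);r.append((q[j]-m))
    if out:print([np.round(x,1).tolist() for x in r])
    return np.concatenate(r).ravel()
f=least_squares(res,[.45,-.22,.75,.114],loss="soft_l1");print("free z",f.x,f.cost)
g=least_squares(lambda p:res([*p,.114]),[.45,-.22,.75],loss="soft_l1");print("z fixed",g.x,np.degrees(g.x[2]),g.cost);res([*g.x,.114],out=True)
# blower: grille centre and top corners
T=np.array([(222,468),(32,378),(142,342),(212,572)])/4+[90,155-75]
S=(np.array([(597,492),(458,375),(640,332),(682,372),(495,405)])-[400,300])/4+[220,80]
def br(p):
    o=np.array([p[0],p[1],0]);R=rz(p[2])
    W=lambda L:np.array(L)@R.T+o
    # front -x
    G=[-.05,0,.17]; FL=[-.05,.095,.27];FR=[-.05,-.095,.27];BL=[.05,.095,.27];BR=[.05,-.095,.27]
    a=proj(W([G,BR,FR]),"top") if 0 else None
    r=[]
    q=proj(W([G,FL,FR,BL,BR]),"top");r.append(q[0]-T[0])
    for m in T[1:]:
        d=q[1:]-m;r.append(d[np.linalg.norm(d,axis=1).argmin()])
    q=proj(W([G,FL,FR,BL,BR]),"side");r.append(q[0]-S[0])
    for m in S[1:]:
        d=q[1:]-m;r.append(d[np.linalg.norm(d,axis=1).argmin()])
    return np.array(r).ravel()
b=least_squares(br,[.45,.5,1.85],loss="soft_l1");print("blower",b.x,np.degrees(b.x[2]),b.cost);print(np.round(b.fun.reshape(-1,2),1).tolist())
# free triangulation of grille
t=least_squares(lambda X:np.r_[proj(X,"top")[0]-T[0],proj(X,"side")[0]-S[0]],[.4,.4,.17]);print("grille tri",t.x,t.cost, "model",rz(b.x[2])@[-.05,0,.17]+[b.x[0],b.x[1],0])
print("hold point",rz(b.x[2])@[-.20,0,.17]+[b.x[0],b.x[1],0])
def plane(uv,z,n="top"):
    return least_squares(lambda p:proj([p[0],p[1],z],n)[0]-uv,[.4,0]).x
for k,uv,z in(("cup",(335,252),.055),("domeA",(333,307),.01),("domeB",(570,258),.01),("tape",(329,202),.024),("coupl",(382,206),.04),("scrd",(362,339),.02)):
    print(k,plane(np.array(uv)*.7,z))
E
```

```text
free z [ 0.54111323 -0.25874028  0.72048411  0.11338811] 34.68012434979106
z fixed [ 0.54102584 -0.25888532  0.72040334] 41.27607081350273 34.723129343252324
[[[-1.4, -0.7], [0.3, -1.4], [-0.1, -0.2], [-0.0, 2.8], [0.6, -1.6], [0.0, -1.7], [0.7, -3.5], [0.5, -4.4]], [[4.9, -0.4], [-1.7, -0.3], [-3.3, -5.1], [-0.9, 0.1], [-4.5, 1.6], [0.3, -0.6], [-0.2, 5.5], [-1.8, 0.3]]]
blower [0.50352461 0.49758529 1.86705223] 106.97421292799328 15.667834040799342
[[-0.3, -0.4], [-0.5, -2.9], [3.5, -2.5], [0.6, -1.1], [-1.8, -0.2], [-2.9, -1.4], [-1.5, -1.3], [-0.1, -0.5], [-1.9, 2.8]]
grille tri [0.52038123 0.44914717 0.16859437] 1.1834769011797905 model [0.51812167 0.44976348 0.17      ]
hold point [0.56191286 0.30629804 0.17      ]
cup [0.61285279 0.16832753]
domeA [0.47914357 0.17280204]
domeB [ 0.61960595 -0.43255083]
tape [0.74818584 0.19066925]
coupl [0.73684098 0.05414945]
scrd [0.39914954 0.09650783]
```

```bash
cat > ov.py <<'E'
from h import *
def poly(P,n,x0,y0,s,im,col):
    q=((proj(P,n)-[x0,y0]+.5)*s-.5);cv2.polylines(im,[np.round(q).astype(int)],True,col,1)
def tile(n,x0,y0,w,h,W,polys):
    s=W/w;im=C[n]["image"][:,:,::-1];im=cv2.resize(im[y0:y0+h,x0:x0+w].copy(),(W,int(h*s)),interpolation=cv2.INTER_CUBIC)
    for P,c in polys: poly(P,n,x0,y0,s,im,c)
    return im
def tray(x,y,a,z=.114,sc=0):
    V=octa.copy()
    return np.c_[V,np.full(8,z)]@rz(a).T+[x,y,0]
def blow(x,y,a):
    F=np.array([[-.05,s*.095,z] for s,z in((1,.07),(1,.27),(-1,.27),(-1,.07))]);T=np.array([[i*.05,j*.095,.27] for i,j in((1,1),(1,-1),(-1,-1),(-1,1))])
    t=np.linspace(0,6.28,40);G=np.c_[np.full(40,-.05),.08*np.cos(t),.17+.08*np.sin(t)]
    return [(P@rz(a).T+[x,y,0],c) for P,c in((F,(0,255,0)),(T,(0,255,0)),(G,(0,0,255)))]
E
python3 - <<'E'
from ov import *
t=[(tray(.541,-.259,.7204),(0,0,255))];b=blow(.5035,.4976,1.867)
sq=np.array([[i*.113,j*.093,0.006] for i,j in((1,1),(1,-1),(-1,-1),(-1,1))])@rz(.7204).T+[.541,-.259,0]
t.append((sq,(0,255,0)))
I=np.vstack([np.hstack([tile("top",310,160,80,60,400,t),tile("side",258,252,80,60,400,t)]),np.hstack([tile("top",90,155,80,60,400,b),tile("side",225,80,80,60,400,b)])])
cv2.imwrite("pics/ov1.png",I)
E
```

```text
(no output)
```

View pics/ov1.png

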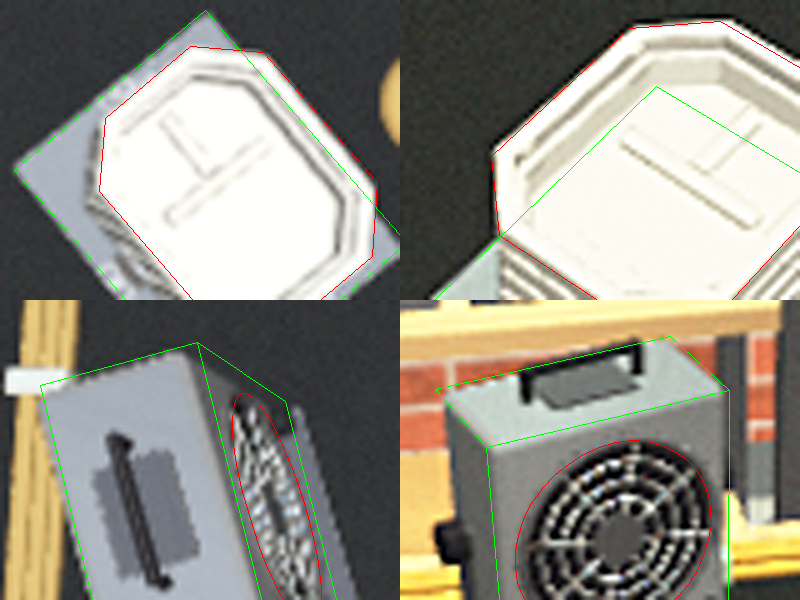

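The tray outline and base fit both views within about 1 px. The blower fits within about 1 to 2 px. I'll grasp the robot-side cut corner, near (0.4505, -0.2673).

```bash
cat > mv.py <<'E'
import sys,numpy as np
from workcell import get_state
from scipy.spatial.transform import Rotation as R
def rel(p,Rt):
    s=get_state();q=s["eef_rot"];R0=R.from_quat(np.r_[q[1:],q[0]])
    d=R0.inv().apply(np.array(p)-s["tcp_pos"])/.3;w=(R0.inv()*Rt).as_rotvec(degrees=True)/45
    print("t=%.2f"%s["time"],"shift",np.round(d,3),"turn",np.round(w,3),"F",np.round(s["contact_force"],1),"gw",round(s["grip_width"],4),"q",np.round(s["joint_pos"],2));return s,R0
def down(xdeg):  # tool z down, tool x at azimuth xdeg
    a=np.radians(xdeg);x=np.array([np.cos(a),np.sin(a),0]);z=np.array([0,0,-1.]);return R.from_matrix(np.c_[x,np.cross(z,x),z])
E
python3 - <<'E'
from mv import *
s,R0=rel([.45,-.267,.35],down(-3.7));print(R0.as_matrix().round(3))
rel([.45,-.267,.35],down(176.3))
rel([.45,.15,.40],down(-13))
E
```

```text
t=0.10 shift [-2.199  0.183 -1.661] turn [-1.63   1.389  1.387] F [ 0.5 -0.1 -0.3] gw 0.0853 q [ 1.35  0.21 -0.03  1.32 -0.    1.57]
[[ 0.223 -0.    -0.975]
 [ 0.975 -0.001  0.223]
 [-0.001 -1.    -0.   ]]
t=0.10 shift [-2.199  0.183 -1.661] turn [-1.439 -1.688 -1.69 ] F [ 0.5 -0.1 -0.3] gw 0.0853 q [ 1.35  0.21 -0.03  1.32 -0.    1.57]
t=0.10 shift [-0.844  0.015 -1.351] turn [-1.537  1.542  1.541] F [ 0.5 -0.1 -0.3] gw 0.0853 q [ 1.35  0.21 -0.03  1.32 -0.    1.57]
```

The quaternion is fine: the tool's y axis is the approach direction, as the interface says. I'll fix the helper.

```bash
cat >> mv.py <<'E'
def down(xdeg,tilt=0):  # tool y down, x (jaws) at azimuth xdeg
    a=np.radians(xdeg);x=np.array([np.cos(a),np.sin(a),0]);y=np.array([0,0,-1.]);return R.from_matrix(np.c_[x,y,np.cross(x,y)])
E
python3 - <<'E'
from mv import *
rel([.42,.25,.40],down(31));
rel([.45,-.267,.30],down(-3.7))
E
```

```text
t=0.10 shift [-0.542  0.015 -1.179] turn [ 1.000e-03  1.025e+00 -1.000e-03] F [ 0.5 -0.1 -0.3] gw 0.0853 q [ 1.35  0.21 -0.03  1.32 -0.    1.57]
t=0.10 shift [-2.199  0.35  -1.661] turn [ 1.000e-03  1.796e+00 -1.000e-03] F [ 0.5 -0.1 -0.3] gw 0.0853 q [ 1.35  0.21 -0.03  1.32 -0.    1.57]
```

Call:
{"fn": "send_rows", "kwargs": {"commands": [{"tx": -0.07,"ty": 0,"tz": -0.11,"wy": 0.12,"fingers": -0.2},{"tx": -0.13,"ty": 0,"tz": -0.22,"wy": 0.24,"fingers": -0.2},{"tx": -0.2,"ty": 0,"tz": -0.33,"wy": 0.36,"fingers": -0.2},{"tx": -0.26,"ty": 0,"tz": -0.45,"wy": 0.48,"fingers": -0.2},{"tx": -0.33,"ty": 0,"tz": -0.56,"wy": 0.6,"fingers": -0.2},{"tx": -0.4,"ty": 0,"tz": -0.67,"wy": 0.7,"fingers": -0.2},{"tx": -0.46,"ty": 0,"tz": -0.78,"wy": 0.8,"fingers": -0.2},{"tx": -0.53,"ty": 0,"tz": -0.89,"wy": 0.9,"fingers": -0.2},{"tx": -0.6,"ty": 0,"tz": -1,"wy": 1,"fingers": -0.2},{"tx": -0.7,"ty": 0,"tz": -1,"wy": 1,"fingers": -0.2},{"tx": -0.8,"ty": 0,"tz": -1,"wy": 1,"fingers": -0.2}]}}

```text
invalid input
```

```bash
python3 - <<'E'
from mv import *
rel([.4505,-.267,.31],down(-3.7))
E
```

```text
t=0.10 shift [-2.199  0.316 -1.662] turn [ 1.000e-03  1.796e+00 -1.000e-03] F [ 0.5 -0.1 -0.3] gw 0.0853 q [ 1.35  0.21 -0.03  1.32 -0.    1.57]
```

Call:
{"fn": "send_rows", "kwargs": {"commands": [{"tx": -0.6,"ty": 0,"tz": -1,"wx": 0,"wy": 1,"wz": 0,"fingers": -0.2},{"tx": -0.6,"ty": 0,"tz": -1,"wx": 0,"wy": 1,"wz": 0,"fingers": -0.2},{"tx": -0.6,"ty": 0,"tz": -1,"wx": 0,"wy": 1,"wz": 0,"fingers": -0.2},{"tx": -0.6,"ty": 0,"tz": -1,"wx": 0,"wy": 1,"wz": 0,"fingers": -0.2},{"tx": -0.6,"ty": 0,"tz": -1,"wx": 0,"wy": 1,"wz": 0,"fingers": -0.2},{"tx": -0.6,"ty": 0,"tz": -1,"wx": 0,"wy": 1,"wz": 0,"fingers": -0.2},{"tx": -0.6,"ty": 0,"tz": -1,"wx": 0,"wy": 1,"wz": 0,"fingers": -0.2},{"tx": -0.6,"ty": 0,"tz": -1,"wx": 0,"wy": 1,"wz": 0,"fingers": -0.2},{"tx": -0.7,"ty": 0,"tz": -1,"wx": 0,"wy": 1,"wz": 0,"fingers": -0.2},{"tx": -0.8,"ty": 0,"tz": -1,"wx": 0,"wy": 1,"wz": 0,"fingers": -0.2}]}}

```text
time: 0.93
tcp_pos: [0.3519, 0.1841, 0.4039]
eef_rot: [-0.679, 0.68, 0.194, -0.195]
contact_force: [-0.5, -0.5, 0.4]
grip_width: 0.0513
```

```bash
python3 - <<'E'
from mv import *
rel([.4505,-.267,.31],down(-3.7))
E
```

```text
t=0.93 shift [-0.518  0.316 -1.449] turn [ 0.002  0.793 -0.002] F [-0.5 -0.5  0.4] gw 0.0513 q [ 0.48  0.   -0.27  1.3  -0.    1.49]
```

Call:
{"fn": "send_rows", "kwargs": {"commands": [{"tx": -0.3,"ty": 0,"tz": -1,"wx": 0,"wy": 0.6,"wz": 0,"fingers": -0.2},{"tx": -0.3,"ty": 0,"tz": -1,"wx": 0,"wy": 0.6,"wz": 0,"fingers": -0.2},{"tx": -0.3,"ty": 0,"tz": -1,"wx": 0,"wy": 0.6,"wz": 0,"fingers": -0.2},{"tx": -0.3,"ty": 0,"tz": -1,"wx": 0,"wy": 0.79,"wz": 0,"fingers": -0.2},{"tx": -0.3,"ty": 0,"tz": -1,"wx": 0,"wy": 0.79,"wz": 0,"fingers": -0.2},{"tx": -0.3,"ty": 0,"tz": -1,"wx": 0,"wy": 0.79,"wz": 0,"fingers": -0.2},{"tx": -0.4,"ty": 0,"tz": -1,"wx": 0,"wy": 0.79,"wz": 0,"fingers": -0.2},{"tx": -0.52,"ty": 0,"tz": -1,"wx": 0,"wy": 0.79,"wz": 0,"fingers": -0.2},{"tx": -0.52,"ty": 0,"tz": -1,"wx": 0,"wy": 0.79,"wz": 0,"fingers": -0.2}]}}

```text
time: 1.68
tcp_pos: [0.3773, -0.1557, 0.4041]
eef_rot: [-0.706, 0.708, -0.023, 0.022]
contact_force: [0.4, -0.2, -0.3]
grip_width: 0.0511
```

```bash
python3 - <<'E'
from mv import *
rel([.4505,-.267,.31],down(-3.7))
E
```

```text
t=1.68 shift [ 0.268  0.314 -0.354] turn [ 0.003  0.001 -0.003] F [ 0.4 -0.2 -0.3] gw 0.0511 q [-0.39  0.03 -0.25  1.3  -0.    1.24]
```

Call:
{"fn": "send_rows", "kwargs": {"commands": [{"tx": 0.268,"ty": 0.1,"tz": -0.354,"wx": 0,"wy": 0,"wz": 0,"fingers": -0.2},{"tx": 0.268,"ty": 0.1,"tz": -0.354,"wx": 0,"wy": 0,"wz": 0,"fingers": -0.2},{"tx": 0.268,"ty": 0.2,"tz": -0.354,"wx": 0,"wy": 0,"wz": 0,"fingers": -0.2},{"tx": 0.268,"ty": 0.314,"tz": -0.354,"wx": 0,"wy": 0,"wz": 0,"fingers": -0.2},{"tx": 0.268,"ty": 0.314,"tz": -0.354,"wx": 0,"wy": 0,"wz": 0,"fingers": -0.2},{"tx": 0.268,"ty": 0.314,"tz": -0.354,"wx": 0,"wy": 0,"wz": 0,"fingers": -0.2}]}}

```text
time: 2.18
tcp_pos: [0.4499, -0.2675, 0.3061]
eef_rot: [0.707, -0.706, 0.026, -0.02]
contact_force: [-0.3, 1.8, -0.9]
grip_width: 0.0512
```

```bash
python3 - <<'E'
from mv import *
from ov import *
from workcell import vision
s,R0=rel([.4505,-.2673,.273],down(-3.7))
P=[]
for n in("top","side"):
    c=vision.capture(n);C[n]=c
    P.append(tile(n,*((290,150) if n=="top" else (245,225)),100,100,400,[(tray(.541,-.259,.7204),(0,0,255))]))
g=np.array([[.4505,-.2673,.114]]);print(proj(g,"top"),proj(g,"side"))
cv2.imwrite("pics/near.png",np.hstack(P))
E
```

```text
t=2.18 shift [0.003 0.11  0.001] turn [-0.001 -0.    -0.01 ] F [-0.3  1.8 -0.9] gw 0.0512 q [-0.54  0.3  -0.17  1.11 -0.    1.1 ]
[[359.59339937 223.30323808]] [[278.44598114 290.41649155]]
```

View pics/near.png

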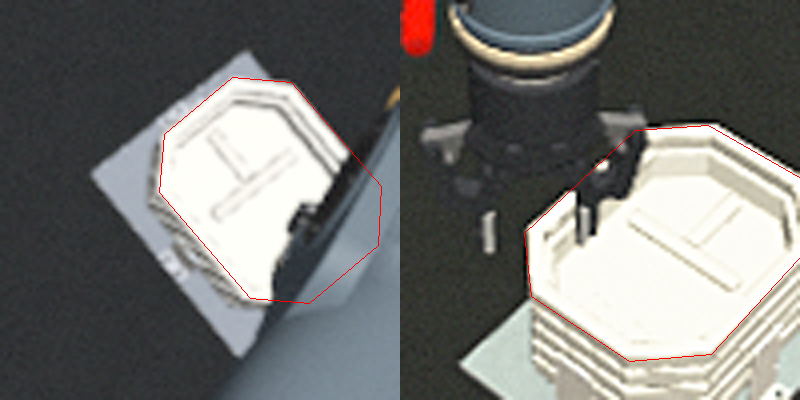

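Call:
{"fn": "send_rows", "kwargs": {"commands": [{"tx": 0.003,"ty": 0.06,"tz": 0,"wx": 0,"wy": 0,"wz": 0,"fingers": -0.2},{"tx": 0.003,"ty": 0.11,"tz": 0,"wx": 0,"wy": 0,"wz": -0.01,"fingers": -0.2},{"tx": 0.003,"ty": 0.11,"tz": 0,"wx": 0,"wy": 0,"wz": -0.01,"fingers": -0.2},{"tx": 0.003,"ty": 0.11,"tz": 0,"wx": 0,"wy": 0,"wz": -0.01,"fingers": -0.2}]}}

```text
time: 2.62
tcp_pos: [0.4511, -0.2665, 0.2785]
eef_rot: [-0.706, 0.708, -0.02, 0.024]
contact_force: [1.0, -0.6, -0.3]
grip_width: 0.0514
```

```bash
python3 - <<'E'
from mv import *
s,R0=rel([.4505,-.2673,.273],down(-3.7));print(s["tcp_pos"],s["qvel"].round(3))
E
```

```text
t=2.62 shift [-0.002  0.018 -0.003] turn [0.003 0.002 0.007] F [ 1.  -0.6 -0.3] gw 0.0514 q [-0.53  0.32 -0.22  1.03  0.    1.1 ]
[ 0.45108829 -0.26649035  0.27850207] [-0.002 -0.006  0.025  0.009 -0.003  0.001]
```

Call:
{"fn": "send_rows", "kwargs": {"commands": [{"tx": 0,"ty": 0.018,"tz": 0,"wx": 0,"wy": 0,"wz": 0,"fingers": -0.2},{"tx": 0,"ty": 0.018,"tz": 0,"wx": 0,"wy": 0,"wz": 0,"fingers": -0.2},{"tx": 0,"ty": 0.018,"tz": 0,"wx": 0,"wy": 0,"wz": 0,"fingers": -0.2}]}}

```text
time: 2.87
tcp_pos: [0.4513, -0.2664, 0.274]
eef_rot: [-0.706, 0.708, -0.02, 0.025]
contact_force: [0.2, -0.5, -0.7]
grip_width: 0.0508
```

```bash
python3 - <<'E'
from mv import *
from workcell import vision
for i in range(6):
    s,R0=rel([.4505,-.2673,.273],down(-3.7));print(s["tcp_pos"].round(4));vision.capture("top")
E
```

```text
t=2.87 shift [-0.003  0.003 -0.003] turn [0.003 0.002 0.008] F [ 0.2 -0.5 -0.7] gw 0.0508 q [-0.53  0.32 -0.23  1.01  0.    1.1 ]
[ 0.4513 -0.2664  0.274 ]
t=2.92 shift [-0.003  0.003 -0.003] turn [0.003 0.002 0.008] F [0.2 0.2 0.2] gw 0.0511 q [-0.53  0.32 -0.23  1.01  0.    1.1 ]
[ 0.4513 -0.2665  0.2739]
t=2.97 shift [-0.002  0.002 -0.003] turn [0.003 0.002 0.008] F [ 0.2 -0.2  0.4] gw 0.051 q [-0.53  0.32 -0.23  1.01  0.    1.1 ]
[ 0.4513 -0.2665  0.2737]
t=3.02 shift [-0.002  0.002 -0.003] turn [0.003 0.002 0.008] F [1.2 1.1 0.3] gw 0.0514 q [-0.53  0.32 -0.23  1.01  0.    1.1 ]
[ 0.4513 -0.2665  0.2736]
t=3.07 shift [-0.002  0.001 -0.003] turn [0.003 0.002 0.007] F [ 0.3  0.3 -0.8] gw 0.0515 q [-0.53  0.32 -0.23  1.01  0.    1.1 ]
[ 0.4512 -0.2665  0.2734]
t=3.12 shift [-0.002  0.001 -0.003] turn [0.003 0.002 0.007] F [-0.   0.6 -0.1] gw 0.051 q [-0.53  0.32 -0.23  1.01  0.    1.1 ]
[ 0.4512 -0.2665  0.2733]
```

Call:
{"fn": "send_rows", "kwargs": {"commands": [{"tx": 0,"ty": 0,"tz": 0,"wx": 0,"wy": 0,"wz": 0,"fingers": 0.4},{"tx": 0,"ty": 0,"tz": 0,"wx": 0,"wy": 0,"wz": 0,"fingers": 0.6},{"tx": 0,"ty": 0,"tz": 0,"wx": 0,"wy": 0,"wz": 0,"fingers": 1},{"tx": 0,"ty": 0,"tz": 0,"wx": 0,"wy": 0,"wz": 0,"fingers": 1},{"tx": 0,"ty": 0,"tz": 0,"wx": 0,"wy": 0,"wz": 0,"fingers": 1},{"tx": 0,"ty": 0,"tz": 0,"wx": 0,"wy": 0,"wz": 0,"fingers": 1},{"tx": 0,"ty": 0,"tz": 0,"wx": 0,"wy": 0,"wz": 0,"fingers": 1}]}}

```text
time: 3.75
tcp_pos: [0.4507, -0.2666, 0.2734]
eef_rot: [-0.706, 0.708, -0.021, 0.024]
contact_force: [-6.2, -0.6, 7.4]
grip_width: 0.008
```

```bash
python3 - <<'E'
from mv import *
from ov import *
from workcell import vision
s,R0=rel([.4505,-.2673,.273],down(-3.7));print(s["tcp_pos"].round(4),s["ft_torque"].round(2))
c=vision.capture("side");C["side"]=c
cv2.imwrite("pics/grip.png",tile("side",240,235,90,68,720,[(tray(.541,-.259,.7204),(0,0,255))]))
E
```

```text
t=3.75 shift [-0.     0.001 -0.002] turn [0.003 0.001 0.006] F [-6.2 -0.6  7.4] gw 0.008 q [-0.53  0.32 -0.23  1.01 -0.    1.1 ]
[ 0.4507 -0.2666  0.2734] [-0.13  1.37 -0.58]
```

View pics/grip.png

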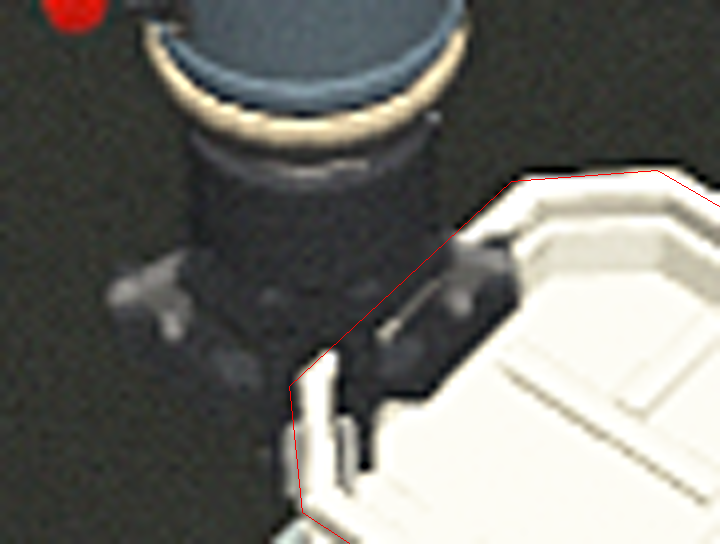

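The gripper holds the lip corner with a pad on each side, at crop (300–350, 450). The opening is 8 mm and the side load is small. Next I'll peel it by rotating about the opposite corner.

Call:
{"fn": "send_rows", "kwargs": {"commands": [{"tx": 0.005,"ty": -0.005,"tz": 0,"wx": 0,"wy": 0,"wz": 0.011,"fingers": 1},{"tx": 0.01,"ty": -0.0105,"tz": 0,"wx": 0,"wy": 0,"wz": 0.022,"fingers": 1},{"tx": 0.0155,"ty": -0.016,"tz": 0,"wx": 0,"wy": 0,"wz": 0.033,"fingers": 1},{"tx": 0.021,"ty": -0.021,"tz": 0,"wx": 0,"wy": 0,"wz": 0.044,"fingers": 1},{"tx": 0.0315,"ty": -0.0315,"tz": 0,"wx": 0,"wy": 0,"wz": 0.067,"fingers": 1},{"tx": 0.0424,"ty": -0.0416,"tz": 0,"wx": 0,"wy": 0,"wz": 0.089,"fingers": 1},{"tx": 0.0424,"ty": -0.0416,"tz": 0,"wx": 0,"wy": 0,"wz": 0.089,"fingers": 1}]}}

```text
time: 4.38
tcp_pos: [0.4639, -0.2675, 0.2863]
eef_rot: [-0.706, 0.707, -0.046, -0.001]
contact_force: [-6.5, -1.1, 1.6]
grip_width: 0.0085
```

```bash
python3 - <<'E'
from mv import *
s,R0=rel([.4505,-.2673,.273],down(-3.7));print(s["tcp_pos"].round(4),s["ft_torque"].round(2))
E
```

```text
t=4.38 shift [-0.041  0.047 -0.002] turn [ 0.004  0.001 -0.085] F [-6.5 -1.1  1.6] gw 0.0085 q [-0.51  0.37 -0.13  1.13 -0.03  1.12]
[ 0.4639 -0.2675  0.2863] [-0.19  1.29 -0.12]
```

Call:
{"fn": "send_rows", "kwargs": {"commands": [{"tx": 0.0105,"ty": -0.0105,"tz": 0,"wx": 0,"wy": 0,"wz": 0.022,"fingers": 1},{"tx": 0.021,"ty": -0.021,"tz": 0,"wx": 0,"wy": 0,"wz": 0.044,"fingers": 1},{"tx": 0.0315,"ty": -0.0315,"tz": 0,"wx": 0,"wy": 0,"wz": 0.067,"fingers": 1},{"tx": 0.0424,"ty": -0.0416,"tz": 0,"wx": 0,"wy": 0,"wz": 0.089,"fingers": 1},{"tx": 0.0424,"ty": -0.0416,"tz": 0,"wx": 0,"wy": 0,"wz": 0.089,"fingers": 1},{"tx": 0.0424,"ty": -0.0416,"tz": 0,"wx": 0,"wy": 0,"wz": 0.089,"fingers": 1}]}}

```text
time: 4.88
tcp_pos: [0.4777, -0.2684, 0.2979]
eef_rot: [0.706, -0.705, 0.07, 0.025]
contact_force: [0.2, 0.1, -0.3]
grip_width: 0.0083
```

```bash
python3 - <<'E'
from mv import *
from ov import *
from workcell import vision
s,R0=rel([.4505,-.2673,.273],down(-3.7));print(s["tcp_pos"].round(4),s["ft_torque"].round(2))
# rigid prediction: tray pose moved with TCP since the grip
Rg=R.from_matrix(down(-3.7).as_matrix());T0=np.array([.4507,-.2666,.2734])
V=tray(.541,-.259,.7204);P=R0.apply(Rg.inv().apply(V-T0))+s["tcp_pos"]
print("rim heights",P[:,2].round(4))
I=[]
for n in("top","side"):
    C[n]=vision.capture(n)
    I.append(tile(n,*((300,150) if n=="top" else (250,230)),100,100,400,[(P,(0,0,255))]))
cv2.imwrite("pics/peel.png",np.hstack(I))
E
```

```text
t=4.88 shift [-0.079  0.095 -0.002] turn [ 0.004  0.001 -0.172] F [ 0.2  0.1 -0.3] gw 0.0083 q [-0.5   0.42 -0.02  1.25 -0.06  1.14]
[ 0.4777 -0.2684  0.2979] [-0.08 -0.13  0.02]
rim heights [0.1222 0.1291 0.1406 0.1407 0.1335 0.1266 0.1151 0.1149]
```

View pics/peel.png

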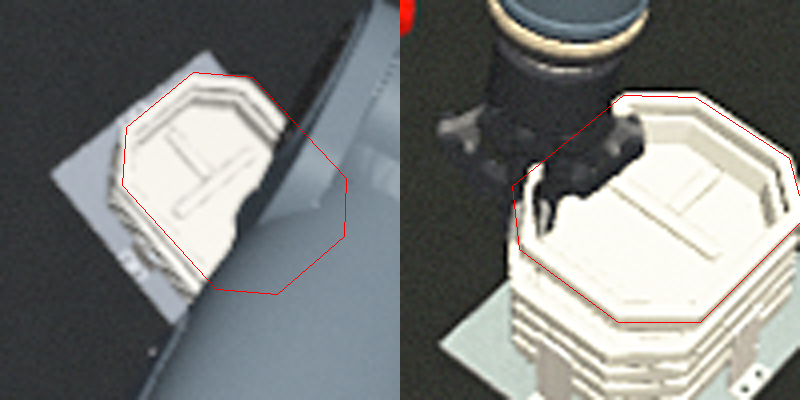

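```bash
python3 - <<'E'
from mv import *
s=get_state();q=s["eef_rot"];R0=R.from_quat(np.r_[q[1:],q[0]])
rel(s["tcp_pos"]+[0,0,.06],R0); rel(s["tcp_pos"]+[-.02,0,.09],down(-3.7))
E
```

```text
t=4.98 shift [-0.027 -0.198 -0.001] turn [0. 0. 0.] F [ 2.   0.5 -1.2] gw 0.0081 q [-0.5   0.42 -0.02  1.25 -0.06  1.14]
t=4.98 shift [-0.106 -0.288 -0.005] turn [ 0.004  0.001 -0.172] F [ 2.   0.5 -1.2] gw 0.0081 q [-0.5   0.42 -0.02  1.25 -0.06  1.14]
```

Call:
{"fn": "send_rows", "kwargs": {"commands": [{"tx": -0.005,"ty": -0.03,"tz": 0,"wx": 0,"wy": 0,"wz": 0,"fingers": 1},{"tx": -0.009,"ty": -0.066,"tz": 0,"wx": 0,"wy": 0,"wz": 0,"fingers": 1},{"tx": -0.018,"ty": -0.132,"tz": 0,"wx": 0,"wy": 0,"wz": 0,"fingers": 1},{"tx": -0.027,"ty": -0.198,"tz": 0,"wx": 0,"wy": 0,"wz": 0,"fingers": 1},{"tx": -0.06,"ty": -0.24,"tz": 0,"wx": 0,"wy": 0,"wz": -0.06,"fingers": 1},{"tx": -0.09,"ty": -0.27,"tz": -0.003,"wx": 0,"wy": 0,"wz": -0.12,"fingers": 1},{"tx": -0.106,"ty": -0.288,"tz": -0.005,"wx": 0.004,"wy": 0,"wz": -0.172,"fingers": 1},{"tx": -0.106,"ty": -0.288,"tz": -0.005,"wx": 0.004,"wy": 0,"wz": -0.172,"fingers": 1},{"tx": -0.106,"ty": -0.288,"tz": -0.005,"wx": 0.004,"wy": 0,"wz": -0.172,"fingers": 1}]}}

```text
time: 5.73
tcp_pos: [0.4571, -0.2683, 0.3887]
eef_rot: [-0.707, 0.707, -0.023, 0.023]
contact_force: [-0.5, 0.1, -1.9]
grip_width: 0.0086
```

```bash
python3 - <<'E'
from mv import *
from ov import *
from workcell import vision
s,R0=rel([.4505,-.2673,.38],down(-3.7));print(s["tcp_pos"].round(4),s["ft_torque"].round(2))
Rg=down(-3.7);T0=np.array([.4507,-.2666,.2734])
V=tray(.541,-.259,.7204);P=R0.apply(Rg.inv().apply(V-T0))+s["tcp_pos"]
B=tray(.541,-.259,.7204,.096)
print("rim heights",P[:,2].round(4))
I=[]
for n in("top","side"):
    C[n]=vision.capture(n)
    I.append(tile(n,*((300,140) if n=="top" else (240,210)),110,110,400,[(P,(0,0,255)),(B,(0,255,0))]))
cv2.imwrite("pics/lift.png",np.hstack(I))
print("-- next");h=np.array([.5619,.3063])
for d in(25,65.7):
    o=rz(np.radians(d))@(s["tcp_pos"]-[.541-.45+s["tcp_pos"][0],0,0]) if 0 else None
def goal(d,c,z):
    off=rz(np.radians(d))@(T0-[.541,-.259,0]);return [c[0]+off[0],c[1]+off[1],z],down(-3.7+d)
print(goal(65.7,h,.3554)[0]);rel(*goal(65.7,h,.3554))
E
```

```text
t=5.73 shift [-0.022  0.029  0.002] turn [0.001 0.    0.001] F [-0.5  0.1 -1.9] gw 0.0086 q [-0.53  0.28  0.01  1.3  -0.    1.1 ]
[ 0.4571 -0.2683  0.3887] [ 0.    0.09 -0.01]
rim heights [0.2293 0.2292 0.2293 0.2293 0.2293 0.2293 0.2293 0.2293]
-- next
[np.float64(0.531666918320388), np.float64(0.22087277499442043), 0.3554]
t=5.83 shift [0.143 0.107 1.643] turn [-0.002 -1.459 -0.002] F [ 0.3  0.2 -1.1] gw 0.0087 q [-0.53  0.28  0.01  1.3  -0.    1.1 ]
```

View pics/lift.png

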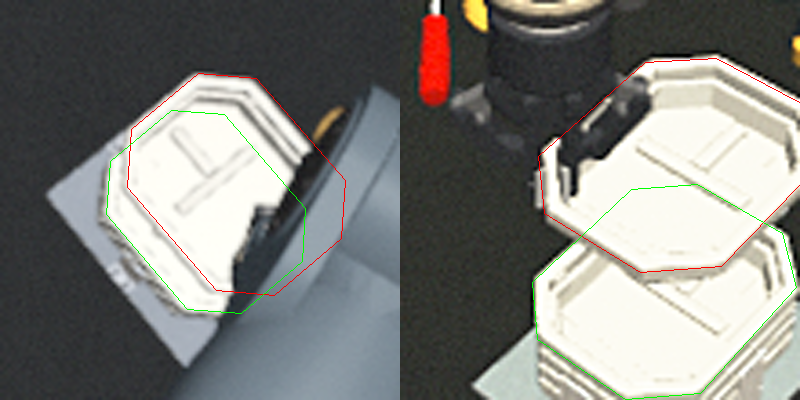

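The lift worked: only the top tray came up, and the next tray matches its nested outline (green). I'll carry it toward the blower at moderate speed.

Call:
{"fn": "send_rows", "kwargs": {"commands": [{"tx": 0.005,"ty": 0,"tz": 0.04,"wx": 0,"wy": -0.03,"wz": 0,"fingers": 1},{"tx": 0.01,"ty": 0,"tz": 0.11,"wx": 0,"wy": -0.1,"wz": 0,"fingers": 1},{"tx": 0.02,"ty": 0,"tz": 0.2,"wx": 0,"wy": -0.18,"wz": 0,"fingers": 1},{"tx": 0.03,"ty": 0,"tz": 0.29,"wx": 0,"wy": -0.26,"wz": 0,"fingers": 1},{"tx": 0.04,"ty": 0,"tz": 0.38,"wx": 0,"wy": -0.34,"wz": 0,"fingers": 1},{"tx": 0.05,"ty": 0,"tz": 0.47,"wx": 0,"wy": -0.42,"wz": 0,"fingers": 1},{"tx": 0.06,"ty": 0,"tz": 0.56,"wx": 0,"wy": -0.5,"wz": 0,"fingers": 1},{"tx": 0.07,"ty": 0,"tz": 0.65,"wx": 0,"wy": -0.58,"wz": 0,"fingers": 1},{"tx": 0.075,"ty": 0,"tz": 0.74,"wx": 0,"wy": -0.66,"wz": 0,"fingers": 1},{"tx": 0.08,"ty": 0,"tz": 0.83,"wx": 0,"wy": -0.74,"wz": 0,"fingers": 1},{"tx": 0.085,"ty": 0,"tz": 0.91,"wx": 0,"wy": -0.82,"wz": 0,"fingers": 1},{"tx": 0.09,"ty": 0,"tz": 0.97,"wx": 0,"wy": -0.88,"wz": 0,"fingers": 1}]}}

```text
time: 6.83
tcp_pos: [0.5031, 0.0231, 0.3869]
eef_rot: [0.673, -0.671, -0.219, 0.221]
contact_force: [0.7, -0.7, -1.6]
grip_width: 0.0084
```

```bash
python3 - <<'E'
from mv import *
s,R0=rel([.5317,.2209,.3554],down(62))
E
```

```text
t=6.83 shift [0.467 0.105 0.475] turn [-0.004 -0.572 -0.003] F [ 0.7 -0.7 -1.6] gw 0.0084 q [ 0.05  0.23 -0.06  1.29  0.    0.98]
```

Call:
{"fn": "send_rows", "kwargs": {"commands": [{"tx": 0.03,"ty": 0,"tz": 0.03,"wx": 0,"wy": -0.04,"wz": 0,"fingers": 1},{"tx": 0.08,"ty": 0.01,"tz": 0.08,"wx": 0,"wy": -0.1,"wz": 0,"fingers": 1},{"tx": 0.14,"ty": 0.025,"tz": 0.14,"wx": 0,"wy": -0.17,"wz": 0,"fingers": 1},{"tx": 0.2,"ty": 0.04,"tz": 0.2,"wx": 0,"wy": -0.24,"wz": 0,"fingers": 1},{"tx": 0.26,"ty": 0.06,"tz": 0.26,"wx": 0,"wy": -0.31,"wz": 0,"fingers": 1},{"tx": 0.32,"ty": 0.075,"tz": 0.32,"wx": 0,"wy": -0.38,"wz": 0,"fingers": 1},{"tx": 0.38,"ty": 0.09,"tz": 0.385,"wx": 0,"wy": -0.46,"wz": 0,"fingers": 1},{"tx": 0.43,"ty": 0.1,"tz": 0.435,"wx": -0.002,"wy": -0.53,"wz": 0,"fingers": 1},{"tx": 0.455,"ty": 0.105,"tz": 0.463,"wx": -0.004,"wy": -0.56,"wz": -0.003,"fingers": 1},{"tx": 0.467,"ty": 0.105,"tz": 0.475,"wx": -0.004,"wy": -0.572,"wz": -0.003,"fingers": 1},{"tx": 0.467,"ty": 0.105,"tz": 0.475,"wx": -0.004,"wy": -0.572,"wz": -0.003,"fingers": 1},{"tx": 0.467,"ty": 0.105,"tz": 0.475,"wx": -0.004,"wy": -0.572,"wz": -0.003,"fingers": 1}]}}

```text
time: 7.83
tcp_pos: [0.5315, 0.2205, 0.3554]
eef_rot: [-0.606, 0.606, 0.364, -0.364]
contact_force: [-0.7, 0.6, -0.8]
grip_width: 0.0084
```

```bash
python3 - <<'E'
from mv import *
from ov import *
from workcell import vision
s,R0=rel([.5317,.2209,.3554],down(62));print(s["tcp_pos"].round(4),s["ft_torque"].round(2))
T0=np.array([.4507,-.2666,.2734])
V=tray(.541,-.259,.7204);P=R0.apply(down(-3.7).inv().apply(V-T0))+s["tcp_pos"]
I=[]
for n in("top","side"):
    C[n]=vision.capture(n);pickle.dump(C[n],open(f"{n}1.pkl","wb"))
    c=proj([.562,.306,.18],n)[0].astype(int)
    x0,y0=(c-[50,55]);print(n,x0,y0)
    I.append(tile(n,x0,y0,100,110,400,[(P,(0,0,255))]))
cv2.imwrite("pics/hold.png",np.hstack(I))
E
```

```text
t=7.83 shift [ 0.002 -0.    -0.   ] turn [-0.    -0.001 -0.   ] F [-0.7  0.6 -0.8] gw 0.0084 q [ 0.39  0.38  0.07  1.26 -0.    0.88]
[0.5315 0.2205 0.3554] [-0.09 -0.06 -0.05]
top 138 128
side 235 90
```

View pics/hold.png

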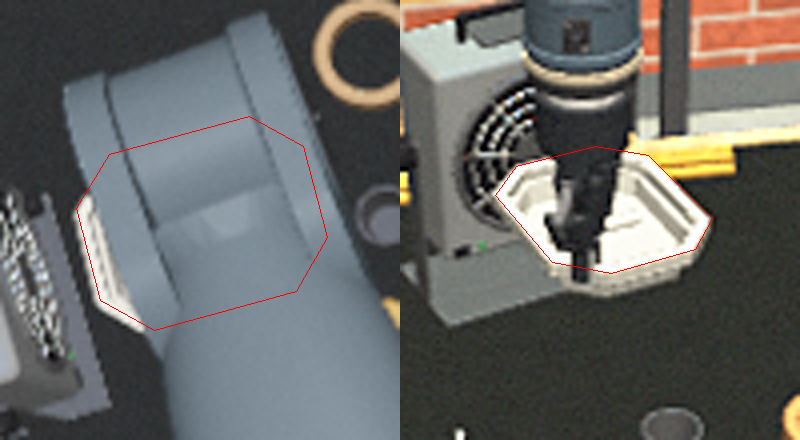

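```bash
python3 - <<'E'
from ov import *
C["side"]=pickle.load(open("side1.pkl","rb"))
cv2.imwrite("pics/hold2.png",tile("side",254,122,64,48,800,[]))
from mv import *
s,R0=rel([.5317,.2209,.3554],down(62));T0=np.array([.4507,-.2666,.2734])
P=R0.apply(down(-3.7).inv().apply(tray(.541,-.259,.7204)-T0))+s["tcp_pos"]
print(((proj(P,"side")-[254,122]+.5)*12.5-.5).round(0).tolist());print(P.round(3).tolist())
E
```

```text
t=7.93 shift [0.003 0.001 0.001] turn [ 0.    -0.002  0.   ] F [ 0.2  0.1 -1.6] gw 0.0082 q [ 0.39  0.38  0.07  1.26 -0.    0.88]
[[128.0, 119.0], [62.0, 209.0], [241.0, 421.0], [424.0, 455.0], [687.0, 380.0], [740.0, 282.0], [541.0, 84.0], [374.0, 56.0]]
[[0.497, 0.385, 0.196], [0.473, 0.34, 0.196], [0.507, 0.227, 0.196], [0.552, 0.203, 0.196], [0.627, 0.226, 0.196], [0.651, 0.271, 0.196], [0.617, 0.384, 0.196], [0.572, 0.408, 0.196]]
```

View pics/hold2.png

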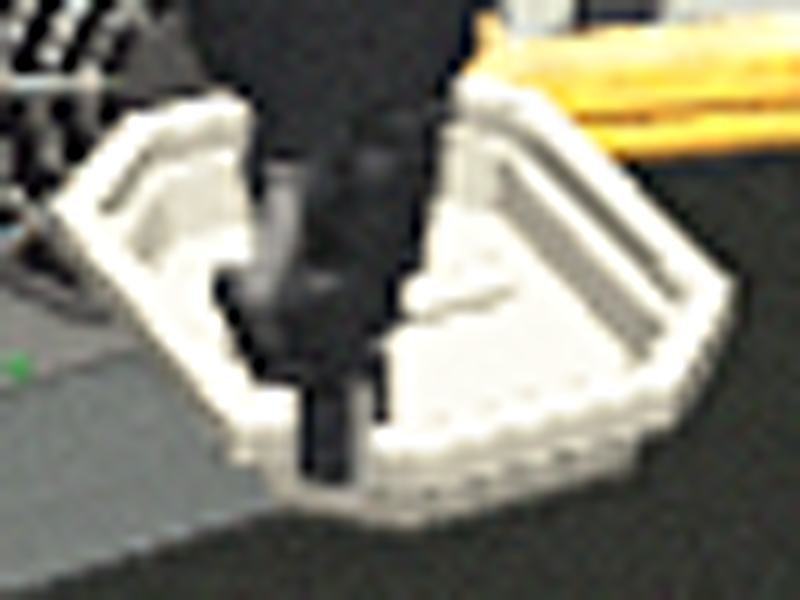

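The rim corners match the level prediction within about 0.6 px, so the tray is level and centred. I'm handing it in.

```bash
python3 - <<'E'
from workcell import *
s=get_state();print(s["time"],s["qvel"].round(4),s["tcp_pos"],s["grip_width"]);print(job_done())
E
```

```text
7.9333 [-0.0022 -0.0037  0.0007 -0.0022  0.0003 -0.0033] [0.53156646 0.21999053 0.35568373] 0.008197119710063068
the job is handed in; nothing more can be done
None
```

The job is handed in, with the tray still gripped and held in front of the blower. The clock read 7.9 s, well under the 38 s limit.

- **Peel:** I gripped the lip at the cut corner nearest the robot and tilted the tray about 8° around the opposite corner. The gripped corner rose about 2.5 cm by the arm's own pose, with the far rim still at about its seated height. I then lifted the tray clear and levelled it.
- **Next tray:** in the pictures after the lift, the tray below matched the outline of its nested position, and only the top tray had come up.
- **Hold in front of the grille:** by the measured pose, the tray's middle is at about (0.562, 0.306). That is about 15 cm out from the grille centre along its axis. The underside is at 0.160 m and the rim at 0.196 m, so the tray straddles the grille's 0.170 m height.
- **Last checks:** in the side view the rim corners I could see fell within about 0.6 px of the level prediction. The grip opening held at about 8 mm, the arm was practically still, and only the tray's weight showed in the force reading. The top view was mostly blocked by the arm.

**Least certain:** the blower's direction is good to about 1–2°, or roughly 4 mm sideways at this distance. The tray seemed to slip slightly in the grip during the peel, but no offset was left in the final view. Grip opening read 8 mm on a lip given as 10 mm wide.

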